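Load a salvaged board carrier into the test station

ROBOT

A 6-joint arm with a two-finger parallel gripper is mounted at the origin on the work surface. World frame = base frame: x ahead of the robot, y to its left, z up, the work surface at z = 0. Lengths are in m, angles in rad, forces in N, time in s.
With the tool pointing down it reaches from about 0.4 to 0.825 m from the base axis. Payload 7 kg.
Tool frame: the origin (TCP) lies on the centre line of the jaws, within the pads' length; the fingertips stand 22 mm ahead of it and the grasp point (between the pads) lies 3 mm ahead of it; z points along the fingers, y is the line along which they close (so a half turn about z gives the same grasp; the last joint's range is limited). The gripper opens to 88 mm and grips with 3 to 60 N. Pads are 19 mm wide; open, the fingers measure 130 mm over their backs; the gripper's body (78 mm by 193 mm) begins 47 mm behind the grasp point.
Start: joints at [-0.82, 0.359, 0.012, 0, -1.224, -0.288], TCP at [0.301, -0.604, 0.249] pointing down, gripper open.
Joint ranges: [-3.07, 3.07], [-1.43, 2.12], [-1.02, 1.25], [-3.03, 1.67], [-3.05, -0], [-3.03, 3.03]. Speed limits (rad/s): [2.39, 2.39, 3.01, 3.14, 3.14, 3.14].

INTERFACE

Orientations are given as [roll, pitch, yaw] about the fixed x, y, z axes, in that order (R = Rz(yaw) Ry(pitch) Rx(roll)).
In Python, from station import arm gives the robot as it stands.
- The arm moves only by the tool arm_command, never from a script. Its argument "series" is one flat list of numbers, 7 for each row, row after row: the turn, a rotation vector about the tool's x, y, z each as a share of 90 degrees, from -1 to 1, then the shift along the tool's x, y, z each as a share of 0.1 m, from -1 to 1, then the opening, from 0 (shut) to 1 (fully open). A call has 1 to 8 rows; each row is the pose to reach, as a shift and turn from the pose commanded when the call began, along the tool's axes at that moment; what a row does not reach only later rows make up. A row lasts 1/8 s, in which the tool goes at most 62.5 mm and 10.7 degrees, less where a joint would pass 70% of its speed; a pose out of reach is approached as far as the arm can. A call with a number of a shift or a turn outside -1 to 1 is refused whole. A call with a gripper value outside its range is refused whole. The fingers move at their own pace and stop on an object; "force" is the grip in N (left out, the last holds). Time passes only in rows, so rows that repeat a pose let the fingers close. It gives the time, the measured TCP pose, the force, the opening and the grip force at its end, in the units of the state.
- arm.get_state(): the state, without advancing time (a new reading comes with each control period).
- arm.grab_frame(name): name is "scene" or "top" or "wrist"; returns the picture (480x640x3 uint8, blue, green, red); there is no depth.
- arm.camera_model(name): a dict with "fovy" (degrees; the focal length in pixels is half the picture's height over the tangent of half this angle, whatever the lens; pixels are square), "cx", "cy" (the principal point, pixels), "D" ([k1, k2, p1, p2, k3] as OpenCV has them; the pictures are not rectified), "pose" (4x4, takes a point from camera to world coordinates). Camera axes: x right, y down, z forward; pixel columns grow to the right and rows downward; lengths in m; the calibration is good to about 2 mm. A picture is of the moment at which its call begins: read the wrist's pose just before it. camera_model takes no time and is no camera call; for the wrist camera it gives the pose at the moment of the call.
- arm.job_done(): hands the job in; it is judged then, once.
The state is a dict: "t": time; "q": joint angles; "qd": joint speeds; "joint_efforts": joint torques, N m; "eef_pos": TCP position; "ee_rot": TCP orientation; "force": force on the tool from outside, world axes, zero at the start; "moment": the same for the moment, N m; "width": finger opening in m; "gripper_force": force on a finger pad.
Only numpy, scipy, OpenCV 4.12 (cv2) and the standard library are available. Lean on these libraries where they do the work, as an engineer would, in place of code of your own. Each camera call takes 0.05 s, during which the arm holds its last target. There are 200 camera calls.

TASK

Pick up the flat carrier tray with the salvaged circuit board by its upright grip bar, set it flat on the test station's deck and slide it in under the lips of both guides until it is fully home against the end stop, then let go. Either end of the tray may go in first. Leave the other things on the bench where they are.

Things in the scene. Friction and masses are not known exactly. Their poses are not given: they have to be found in the camera images.
- carrier: Loose flat aluminium tray, 150 (its x) x 110 (its y) x 6 mm, about 0.35 kg, carrying a green circuit board 130 x 80 mm with parts up to 22 mm above the underside; a black grip bar stands across its middle. Origin: centre of the underside, z up. It lies on the bench on one side of the robot's centre line. Its two ends are alike.
- grip (a point): Centre of the carrier's grip bar, 47 mm above the middle of the tray's underside. The bar is 12 mm thick along the tray's x, 70 mm long along its y and 18 mm high (38 to 56 mm above the underside), on two posts, open below. Axes as the carrier's.
- station: Test station fixed to the bench on the other side of the centre line: grey deck 12 mm thick, two parallel aluminium C-shaped guides, black end stop. Origin on the bench; x is the direction in which the tray slides in, roughly away from the robot. The deck covers x -150 to +130, y -90 to +90 mm; its near 100 mm are a bare apron to set the tray on.
- mouth (a point): On the deck's top (12 mm above the bench), channel centre line, where the lips begin (station x = -20 mm); axes as the station's. Channel 114 mm wide between walls; lips reach 10 mm inwards from each wall, underside 9 mm and top 14 mm above the deck, open between them so that the grip bar passes. Flared guides 14 mm high before it widen to about 122 mm over 28 mm.
- home (a point): On the deck's top, channel centre line, 45 mm beyond the mouth and 75 mm before the end stop's face (the stop is 26 mm high above the deck): the centre of the tray's underside lies here when fully home; axes as the station's. 30 mm of the tray then still stick out of the mouth.
- fan: Bystander: loose square black cooling fan, 80 x 80 x 25 mm, near the centre line. Origin: centre of its underside.
- screwdriver: Bystander: loose screwdriver, about 200 mm long, lying near the centre line along its x, up to about 30 mm high. Origin: underside, near its middle.
- heatsink: Bystander: loose finned aluminium heat sink, 70 x 60 x 34 mm, on the left. Origin: centre of its underside.
- drive: Bystander: loose hard drive, 147 x 102 x 26 mm, on the right. Origin: centre of its underside.
There are look-alikes about, which are no part of the job. Leave any brown or yellow look-alike of the carrier alone.

How it is judged:
At the end, for the whole second after the job is handed in: The tray lies flat on the deck, right way up, under both lips, at rest, with its centre within 6 mm along and 5 mm across the channel and 3 mm in height of the home point, and square to the channel within 0.06 rad; the fan, screwdriver, heat sink and drive have not been moved by more than 30 mm (x of carrier in the frame of home between -0.006 and 0.006 m and y of carrier in the frame of home between -0.005 and 0.005 m and z of carrier in the frame of home between -0.003 and 0.003 m and angle between the x axis of carrier and the x axis of home, either way round below 0.06 rad and angle between carrier's own z axis and vertical below 0.05 rad and linear speed of carrier below 0.01 m/s); the robot touches nothing.
It fails at once if a bystander (fan, screwdriver, heat sink or drive) is moved by more than 30 mm (distance of any of fan, screwdriver, heatsink, drive from where it was at the start of the episode above 0.03 m).
It also fails if it takes over 56 s, if anything falls off the work surface, if the arm or the gripper's body presses on something with over 40 N, if the wrist force passes 120 N, or if a joint passes its speed limit or range.

## Working session

There is one attempt and no reset: what is moved stays moved. The work goes in short steps, Python scripts to look and compute and a tool call to move; the robot and the scene stay as the last step left them, time stands still between calls to the robot, and variables do not carry over. Pictures are saved under pics/ and viewed, at most 10 in all, crops included, and the job is handed in when it is done.

Besides the shell and the picture viewer there is one more tool, called after "Request:" as name(argument=value, ...), one argument or row to a line, values as JSON. arm_command: Moves the arm, as the interface text tells. Its arguments: {"type":"object","properties":{"series":{"type":"array"},"force":{"type":"number"}},"required":["series"]}

```bash
mkdir -p pics; cat > h.py <<'E'
import numpy as np, cv2
from station import arm
from scipy.spatial.transform import Rotation as R
def K(m):
    f=240/np.tan(np.radians(m["fovy"])/2); return np.array([[f,0,m["cx"]],[0,f,m["cy"]],[0,0,1]])
def cast(m,px,z):
    p=cv2.undistortPoints(np.array(px,float).reshape(-1,1,2),K(m),np.array(m["D"],float),None,None,(cv2.TERM_CRITERIA_COUNT|cv2.TERM_CRITERIA_EPS,50,1e-9)).reshape(-1,2)
    T=np.array(m["pose"]); d=np.c_[p,np.ones(len(p))]@T[:3,:3].T; o=T[:3,3]
    return o+d*((z-o[2])/d[:,2])[:,None]
def proj(m,P):
    T=np.linalg.inv(np.array(m["pose"])); r,_=cv2.Rodrigues(T[:3,:3])
    return cv2.projectPoints(np.array(P,float).reshape(-1,3),r,T[:3,3],K(m),np.array(m["D"],float))[0].reshape(-1,2)
E
python3 - <<'E'
from h import *
for n in("top","scene"):
    im=arm.grab_frame(n); cv2.imwrite(f"pics/{n}0.png",im); m=arm.camera_model(n); print(n,m["fovy"],m["cx"],m["cy"],m["D"],np.round(m["pose"],3).tolist())
s=arm.get_state(); print(s)
E
```

```text
top 43.749343358627144 319.15441181673646 243.88078503309598 [-0.18304481  0.          0.          0.          0.        ] [[0.02, -0.997, 0.068, 0.421], [-1.0, -0.02, -0.007, 0.01], [0.009, -0.068, -0.998, 1.857], [0.0, 0.0, 0.0, 1.0]]
scene 54.47183667305044 319.2046796989014 240.84264448002853 [-0.06754591  0.          0.          0.          0.        ] [[0.461, 0.73, -0.506, 1.11], [0.888, -0.377, 0.264, -0.316], [0.002, -0.571, -0.821, 1.024], [0.0, 0.0, 0.0, 1.0]]
{'t': 0.1, 'q': array([-8.19896285e-01,  3.59300284e-01,  1.11584328e-02, -2.69899005e-04,
       -1.22410746e+00, -2.88063882e-01]), 'qd': array([-3.61837198e-04,  1.85629524e-04,  1.26936157e-03,  1.03847923e-03,
        1.34478262e-05,  9.75612417e-04]), 'joint_efforts': array([-1.34883878e-03, -5.84162271e+01,  2.93753332e+01,  7.01554388e+00,
        1.01957854e-02, -5.87457703e-05]), 'eef_pos': array([ 0.30114674, -0.60365276,  0.24773647]), 'ee_rot': array([ 3.14012745e+00, -1.69538094e-04, -2.67884826e+00]), 'force': array([0.0305606 , 0.87662497, 0.68502524]), 'moment': array([-0.02004356, -0.02349374, -0.01351223]), 'gripper_force': 0.0, 'width': 0.0872915747230038}
```

View pics/top0.png

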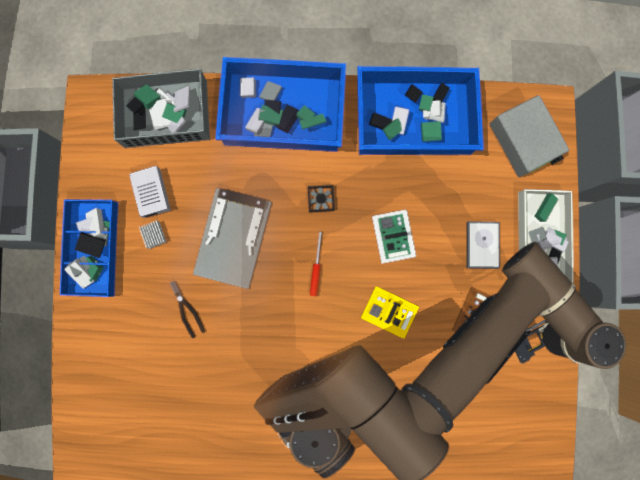

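View pics/scene0.png

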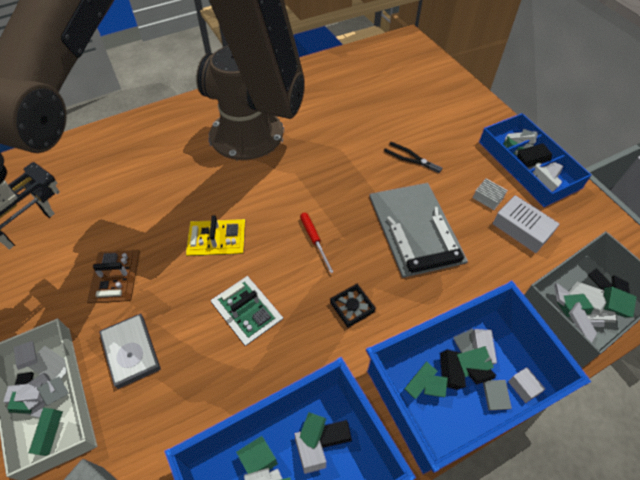

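The top view shows three tray-like things: silver with a green board at (394,237), yellow at (391,312), and brown at about (480,305), half hidden by the arm. The silver and green one fits the description (aluminium tray, green board). The station is at (233,237) with its end stop at the top of the picture, the fan at (320,198), the screwdriver at (317,265), the drive at (483,245) and the heatsink at (152,235). The scene view agrees: carrier at (246,310), station at (418,230). I'll confirm the carrier in one enlarged crop and measure it.

```bash
python3 - <<'E'
from h import *
im=cv2.imread("pics/top0.png"); m=arm.camera_model("top")
a=cv2.resize(im[180:300,180:280],None,fx=4,fy=4,interpolation=cv2.INTER_CUBIC)
b=cv2.resize(im[195:280,360:430],None,fx=5,fy=5,interpolation=cv2.INTER_CUBIC)[:480]
b=cv2.copyMakeBorder(b,0,480-b.shape[0],0,0,cv2.BORDER_CONSTANT)
cv2.imwrite("pics/crop.png",np.hstack([a,b]))
hsv=cv2.cvtColor(im,cv2.COLOR_BGR2HSV)
# not-wood mask: low saturation or green
wood=(hsv[...,0]<25)&(hsv[...,1]>90)
def blob(x0,x1,y0,y1,z,name):
    k=np.zeros(wood.shape,np.uint8);k[y0:y1,x0:x1]=255*(~wood[y0:y1,x0:x1])
    k=cv2.morphologyEx(k,cv2.MORPH_OPEN,np.ones((3,3)))
    c=max(cv2.findContours(k,0,1)[0],key=cv2.contourArea)
    w=cast(m,c.reshape(-1,2),z)[:,:2]
    r=cv2.minAreaRect((w*1000).astype(np.float32)); print(name,r,cv2.boxPoints(r).round(1).tolist(), proj(m,np.c_[cv2.boxPoints(r)/1000,[z]*4]).round(1).tolist())
blob(360,430,195,280,.006,"carrier"); blob(180,285,180,300,.012,"station")
blob(300,340,180,218,.02,"fan");blob(462,505,215,275,.02,"drive");blob(138,167,218,250,.03,"heatsink")
print(cast(m,[[320,232],[316,294]],.015))
E
```

```text
Traceback (most recent call last):
  File "h.py", line 7, in cast
    p=cv2.undistortPoints(np.array(px,float).reshape(-1,1,2),K(m),np.array(m["D"],float),None,None,(cv2.TERM_CRITERIA_COUNT|cv2.TERM_CRITERIA_EPS,50,1e-9)).reshape(-1,2)
      ~~~~~~~~~~~~~~~~~~~^^^^^^^^^^^^^^^^^^^^^^^^^^^^^^^^^^^^^^^^^^^^^^^^^^^^^^^^^^^^^^^^^^^^^^^^^^^^^^^^^^^^^^^^^^^^^^^^^^^^^^^^^^^^^^^^^^^^^^^^^^^^^^^^^^
cv2.error: OpenCV(4.12.0) /io/opencv/modules/calib3d/src/undistort.dispatch.cpp:393: error: (-215:Assertion failed) CV_IS_MAT(matP) && matP->rows == 3 && (matP->cols == 3 || matP->cols == 4) in function 'cvUndistortPointsInternal'
```

View pics/crop.png

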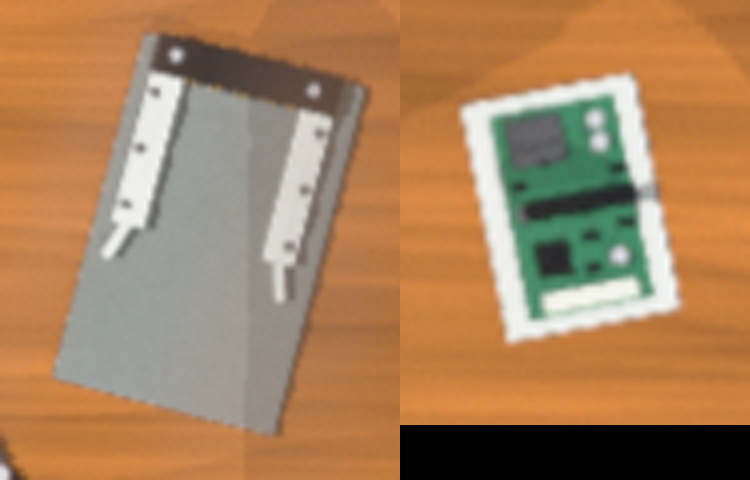

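The crop confirms it: a silver tray with a green board and a black grip bar across its middle. On the right side of the crop the bar runs from (525,212) to (635,192). On the left is the station, with white guides and a black stop at its upper end; the mouth faces the robot.

```bash
python3 - <<'E'
s=open('h.py').read()
s=s.replace("cv2.undistortPoints(","cv2.undistortPointsIter(").replace(",None,None,(",",np.eye(3),np.eye(3),(")
open('h.py','w').write(s)
E
cat > meas.py <<'E'
from h import *
im=cv2.imread("pics/top0.png"); m=arm.camera_model("top")
hsv=cv2.cvtColor(im,cv2.COLOR_BGR2HSV)
wood=(hsv[...,0]<25)&(hsv[...,1]>90)
def blob(x0,x1,y0,y1,z,name,mask=None):
    k=np.zeros(wood.shape,np.uint8);k[y0:y1,x0:x1]=255*((~wood if mask is None else mask)[y0:y1,x0:x1])
    k=cv2.morphologyEx(k,cv2.MORPH_OPEN,np.ones((3,3)))
    c=max(cv2.findContours(k,0,1)[0],key=cv2.contourArea)
    w=cast(m,c.reshape(-1,2),z)[:,:2]
    r=cv2.minAreaRect((w*1000).astype(np.float32)); print(name,np.round(r[0],1),np.round(r[1],1),round(r[2],1),cv2.boxPoints(r).round(0).tolist())
if __name__=="__main__":
    blob(360,430,195,280,.006,"carrier"); blob(180,285,180,300,.012,"station")
    blob(300,340,180,218,.02,"fan");blob(462,505,215,275,.02,"drive");blob(138,167,218,250,.03,"heatsink")
    print("sd",cast(m,[[320,232],[316,294]],.015).round(3).tolist())
    f=lambda u,v:[180+(u+.5)/4-.5,180+(v+.5)/4-.5]
    g=lambda u,v:[360+(u+.5-400)/5-.5,195+(v+.5)/5-.5]
    print("deck corners",cast(m,[f(54,376),f(278,434)],.012).round(4).tolist(), cast(m,[f(146,36),f(368,90)],.012).round(4).tolist())
    print("lip inner far L/R, near L/R",cast(m,[f(184,80),f(302,113),f(149,225),f(264,262)],.026).round(4).tolist())
    print("stop top front edge ends",cast(m,[f(152,72),f(335,112)],.026).round(4).tolist())
    print("bar",cast(m,[g(525,212),g(635,192)],.056).round(4).tolist())
    print("tray corners",cast(m,[g(460,104),g(633,73),g(680,307),g(509,341)],.006).round(4).tolist())
E
python3 meas.py
```

```text
carrier [ 576.5 -235.7] [152.4 112.8] 12.2 [[490.0, -197.0], [514.0, -307.0], [663.0, -275.0], [639.0, -164.0]]
station [560.8 268.2] [181.7 280.8] 76.6 [[403.0, 212.0], [676.0, 147.0], [718.0, 324.0], [445.0, 389.0]]
fan [684.8  -6.4] [75.3 71.6] 41.6 [[633.0, -5.0], [680.0, -58.0], [737.0, -8.0], [689.0, 45.0]]
drive [ 554. -517.] [103.7 145.1] 90.0 [[481.0, -569.0], [627.0, -569.0], [627.0, -465.0], [481.0, -465.0]]
heatsink [564.2 515. ] [73.2 67.9] 21.7 [[518.0, 533.0], [543.0, 470.0], [611.0, 497.0], [586.0, 560.0]]
sd [[0.583, -0.005, 0.015], [0.392, 0.003, 0.015]]
deck corners [[0.4461, 0.3858, 0.012], [0.4054, 0.2098, 0.012]] [[0.7134, 0.3224, 0.012], [0.6738, 0.1469, 0.012]]
lip inner far L/R, near L/R [[0.6772, 0.289, 0.026], [0.6531, 0.1965, 0.026], [0.564, 0.3125, 0.026], [0.5372, 0.2225, 0.026]]
stop top front edge ends [[0.683, 0.3143, 0.026], [0.6543, 0.1709, 0.026]]
bar [[0.5685, -0.2013, 0.056], [0.5821, -0.2684, 0.056]]
tray corners [[0.6394, -0.1656, 0.006], [0.6614, -0.2743, 0.006], [0.5152, -0.3052, 0.006], [0.492, -0.1981, 0.006]]
```

Request:
arm_command(
  series=[0,0,-0.84,-1,0.5,0,1,0,0,-0.84,-1,0.5,0,1,0,0,-0.84,-1,0.5,0,1,0,0,-0.84,-1,0.5,0,1,0,0,-0.84,-1,0.5,0,1,0,0,-0.84,-1,0.5,0,1,0,0,-0.84,-1,0.5,0,1,0,0,-0.84,-1,0.5,0,1],
)

```text
t: 1.1
eef_pos: [0.3683, -0.5144, 0.2481]
ee_rot: [3.141, 0.001, -1.36]
force: [-0.7, 0.6, 0.9]
width: 0.0872
gripper_force: 0.0
```

Request:
arm_command(
  series=[0,0,0,-0.77,-0.87,0,1,0,0,0,-0.77,-0.87,0,1,0,0,0,-0.77,-0.87,0,1],
)

```text
t: 1.48
eef_pos: [0.4392, -0.4186, 0.2486]
ee_rot: [-3.141, 0.0, -1.36]
force: [-0.4, -0.6, 0.1]
width: 0.0877
gripper_force: 0.0
```

Request:
arm_command(
  series=[0,0,0,-0.77,-0.87,0,1,0,0,0,-0.77,-0.87,0,1,0,0,0,-0.77,-0.87,0,1],
)

```text
t: 1.85
eef_pos: [0.5078, -0.3255, 0.2484]
ee_rot: [-3.142, 0.0, -1.36]
force: [-1.2, 0.6, -0.4]
width: 0.0875
gripper_force: 0.0
```

Request:
arm_command(
  series=[0,0,0,-0.77,-0.87,0,1,0,0,0,-0.77,-0.87,0,1,0,0,0,-0.77,-0.87,0,1,0,0,0,-0.77,-0.87,0,1],
)

```text
t: 2.35
eef_pos: [0.5747, -0.2346, 0.2482]
ee_rot: [3.141, 0.0, -1.361]
force: [-0.5, -0.6, -0.6]
width: 0.0872
gripper_force: 0.0
```

```bash
python3 - <<'E'
from h import *
m=arm.camera_model("wrist"); s=arm.get_state(); im=arm.grab_frame("wrist"); cv2.imwrite("pics/w1.png",im)
print(s["eef_pos"],s["ee_rot"],m["fovy"],m["D"],np.round(m["pose"],3).tolist())
import pickle; pickle.dump(m,open("w1.pkl","wb"))
print(proj(m,[[.5765,-.2357,.0],[.5753,-.2349,.056]]))
E
```

```text
[ 0.57469364 -0.23459143  0.24823241] [ 3.14072918e+00  1.57963766e-04 -1.36123610e+00] 69.57044804601829 [-0.06752712  0.          0.          0.          0.        ] [[-0.978, -0.199, -0.065, 0.592], [-0.209, 0.933, 0.293, -0.314], [0.002, 0.3, -0.954, 0.385], [0.0, 0.0, 0.0, 1.0]]
[[316.1502898  203.04018702]
 [317.04185066 215.77759202]]
```

View pics/w1.png

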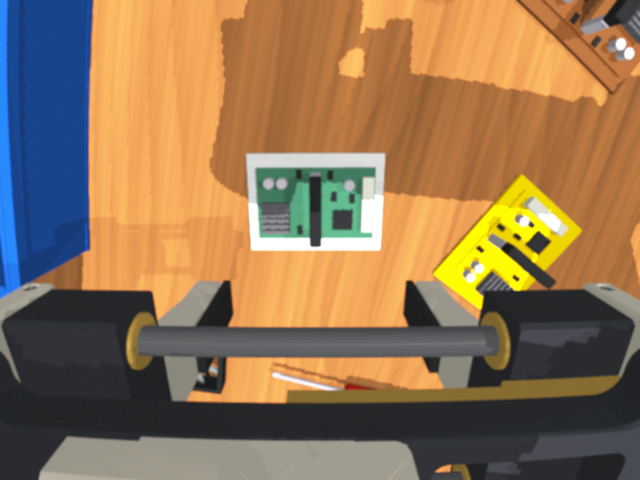

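The wrist view shows the tray at (247–385, 153–250), nearly square to the picture, with the bar at about (315,172–245) between the fingers. The yellow look-alike is at (508,250), outside the jaws.

```bash
python3 - <<'E'
from h import *
import pickle; m=pickle.load(open("w1.pkl","rb")); im=cv2.imread("pics/w1.png"); hsv=cv2.cvtColor(im,cv2.COLOR_BGR2HSV)
k=np.zeros((480,640),np.uint8); sub=hsv[140:262,235:395]; k[140:262,235:395]=255*(((sub[...,1]<60)&(sub[...,2]>110))|((sub[...,0]>40)&(sub[...,0]<95)))
k=cv2.morphologyEx(k,cv2.MORPH_OPEN,np.ones((3,3)))
c=max(cv2.findContours(k,0,1)[0],key=cv2.contourArea); w=cast(m,c.reshape(-1,2),.006)[:,:2]
r=cv2.minAreaRect((w*1000).astype(np.float32)); print(r)
d=np.zeros((480,640),np.uint8); d[165:255,302:330]=255*(hsv[165:255,302:330,2]<50)
c=max(cv2.findContours(d,0,1)[0],key=cv2.contourArea); print(cv2.boundingRect(c))
w=cast(m,c.reshape(-1,2),.056)[:,:2]; print(cv2.minAreaRect((w*1000).astype(np.float32)))
E
```

```text
((577.6118774414062, -236.367919921875), (150.9855194091797, 110.43010711669922), 12.068192481994629)
(310, 178, 10, 35)
((581.885986328125, -254.27857971191406), (8.55489730834961, 33.078086853027344), 12.145952224731445)
```

Request:
arm_command(
  series=[0,0,0,0.02,-0.02,1,1,0,0,0,0.02,-0.02,1,1,0,0,0,0.02,-0.02,1,1],
)

```text
t: 2.78
eef_pos: [0.5748, -0.2366, 0.1458]
ee_rot: [3.136, 0.002, -1.362]
force: [0.6, 0.1, -0.1]
width: 0.0877
gripper_force: 0.0
```

Request:
arm_command(
  series=[0,0,0,0,0,0.3,1,0,0,0,0,0,0.6,1,0,0,0,0,0,0.85,1,0,0,0,0,0,0.97,1,0,0,0,0,0,0.97,1],
)

```text
t: 3.4
eef_pos: [0.5779, -0.2361, 0.0523]
ee_rot: [-3.141, -0.0, -1.36]
force: [0.3, -0.2, 0.1]
width: 0.0874
gripper_force: 0.0
```

Request:
arm_command(
  series=[0,0,0,0,0,0,0,0,0,0,0,0,0,0,0,0,0,0,0,0,0,0,0,0,0,0,0,0,0,0,0,0,0,0,0,0,0,0,0,0,0,0,0,0,0,0,0,0,0],
  force=35,
)

```text
t: 4.28
eef_pos: [0.5775, -0.2355, 0.0515]
ee_rot: [3.141, 0.0, -1.359]
force: [0.1, 0.4, 1.1]
width: 0.0231
gripper_force: 0.0
```

Request:
arm_command(
  series=[0,0,0,0,0,0,0,0,0,0,0,0,0,0,0,0,0,0,0,0,0,0,0,0,0,0,0,0,0,0,0,0,0,0,0],
  force=35,
)

```text
t: 4.9
eef_pos: [0.5776, -0.2355, 0.0515]
ee_rot: [3.142, 0.0, -1.359]
force: [0.6, 1.1, -2.3]
width: 0.0117
gripper_force: 35.0
```

Request:
arm_command(
  series=[0,0,0,0,0,-0.3,0,0,0,0,0,0,-0.6,0,0,0,0,0,0,-1,0,0,0,0,0,0,-1,0],
)

```text
t: 5.4
eef_pos: [0.5792, -0.2358, 0.1546]
ee_rot: [-3.137, -0.002, -1.359]
force: [0.0, 0.1, -4.3]
width: 0.0116
gripper_force: 35.0
```

Request:
arm_command(
  series=[0,0,0.1,-0.3,0,0,0,0,0,0.2,-0.65,0,0,0,0,0,0.284,-1,0,0,0,0,0,0.284,-1,0,0,0],
)

```text
t: 5.9
eef_pos: [0.555, -0.1358, 0.1501]
ee_rot: [3.139, 0.0, -1.805]
force: [0.5, -0.8, -3.9]
width: 0.0118
gripper_force: 35.0
```

Request:
arm_command(
  series=[0,0,0,-0.33,0.18,0,0,0,0,0,-0.66,0.35,0,0,0,0,0,-0.99,0.53,0,0],
)

```text
t: 6.28
eef_pos: [0.5271, -0.0287, 0.1503]
ee_rot: [3.14, -0.001, -1.805]
force: [0.1, 0.6, -4.8]
width: 0.0114
gripper_force: 35.0
```

Request:
arm_command(
  series=[0,0,0,-0.33,0.18,0,0,0,0,0,-0.66,0.35,0,0,0,0,0,-0.99,0.53,0,0],
)

```text
t: 6.65
eef_pos: [0.4987, 0.08, 0.1505]
ee_rot: [3.14, -0.001, -1.805]
force: [0.3, 0.5, -3.6]
width: 0.0123
gripper_force: 35.0
```

Request:
arm_command(
  series=[0,0,0,-0.33,0.18,0,0,0,0,0,-0.66,0.35,0,0,0,0,0,-0.99,0.53,0,0],
)

```text
t: 7.02
eef_pos: [0.4702, 0.1885, 0.1505]
ee_rot: [3.14, -0.001, -1.805]
force: [1.2, -0.7, -4.0]
width: 0.0119
gripper_force: 35.0
```

Request:
arm_command(
  series=[0,0,0,-0.33,0.18,0,0,0,0,0,-0.66,0.35,0,0,0,0,0,-0.99,0.53,0,0,0,0,0,-0.99,0.53,0,0,0,0,0,-0.99,0.53,0,0],
)

```text
t: 7.65
eef_pos: [0.442, 0.296, 0.1505]
ee_rot: [3.14, -0.002, -1.805]
force: [0.4, -0.4, -3.4]
width: 0.0114
gripper_force: 35.0
```

```bash
python3 - <<'E'
from h import *
s=arm.get_state(); print(s["eef_pos"],s["ee_rot"])
a=arm.grab_frame("top"); cv2.imwrite("pics/t2.png",a); m=arm.camera_model("wrist"); b=arm.grab_frame("wrist"); cv2.imwrite("pics/w2.png",b)
import pickle; pickle.dump(m,open("w2.pkl","wb"))
a=cv2.resize(a[170:330,150:300],None,fx=3,fy=3,interpolation=cv2.INTER_CUBIC); b=cv2.resize(b,(350,262)); b=cv2.copyMakeBorder(b,0,480-262,0,0,cv2.BORDER_CONSTANT)
cv2.imwrite("pics/c2.png",np.hstack([a,b]))
E
```

```text
[0.4420226  0.29598857 0.15048753] [ 3.14045857e+00 -1.90144008e-03 -1.80486813e+00]
```

View pics/c2.png

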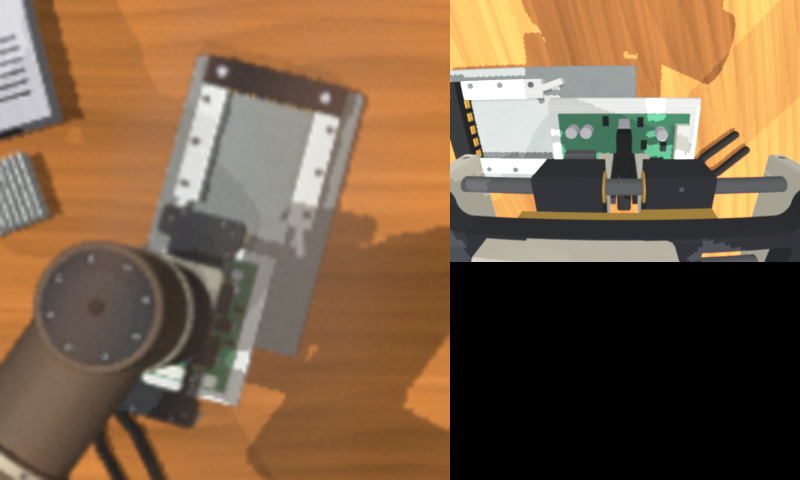

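The top crop (left) shows the tray hovering before the guides, partly under the wrist. The wrist view (right, reduced) shows the tray at (550–700, 98–155), the right guide at (465–560, 80–98), the left guide at (480–550, 158–170) and the stop at the far left. I'll enlarge the wrist view to measure the guides.

```bash
python3 - <<'E'
import cv2
b=cv2.imread("pics/w2.png"); cv2.imwrite("pics/c3.png",cv2.resize(b[110:340,0:266],None,fx=3,fy=2.6,interpolation=cv2.INTER_CUBIC)[:598,:798])
E
```

```text
(no output)
```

View pics/c3.png

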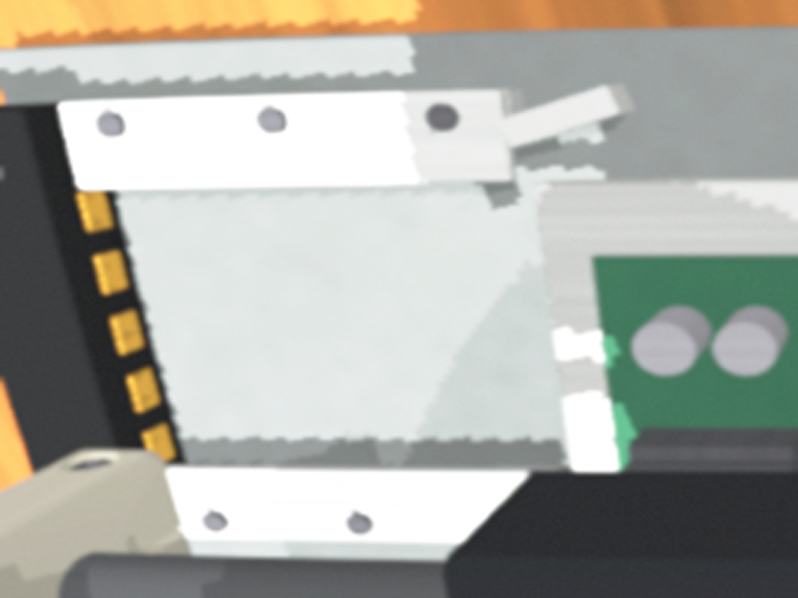

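```bash
cat > st.py <<'E'
from h import *
import pickle; m=pickle.load(open("w2.pkl","rb"))
f=lambda u,v:[(u+.5)/3-.5,110+(v+.5)/2.6-.5]
Ri=cast(m,[f(78,191),f(512,180)],.026)[:,:2]; Li=cast(m,[f(168,467),f(530,470)],.026)[:,:2]
Ro=cast(m,[f(58,102),f(505,90)],.026)[:,:2]
st=cast(m,[f(118,192),f(182,462)],.012)[:,:2]
E
python3 - <<'E'
from st import *
for n,a in(("Ri",Ri),("Li",Li),("Ro",Ro),("stop",st)): d=a[1]-a[0]; print(n,a.round(4).tolist(),np.degrees(np.arctan2(d[1],d[0])).round(2))
u=(Ri[1]-Ri[0]); u=-u/np.linalg.norm(u); v=np.array([-u[1],u[0]])
print("gap",(Li.mean(0)-Ri.mean(0))@v,"expect .094")
tc=cast(m,[f(538,184)],.105)[0,:2]; print("tray front right corner",tc)
s=arm.get_state(); p=s["eef_pos"][:2]; d=tc-p; a=s["ee_rot"][2]+np.pi/2; e=np.array([np.cos(a),np.sin(a)]); print("corner in tray axes",d@e, d@[-e[1],e[0]],"expect .075 -.055", np.degrees(a))
E
```

```text
Ri [[0.6581, 0.1981], [0.5408, 0.2246]] 167.28
Li [[0.6751, 0.2893], [0.5691, 0.3141]] 166.82
Ro [[0.6515, 0.1721], [0.5337, 0.1998]] 166.77
stop [[0.6587, 0.2005], [0.683, 0.2924]] 75.2
gap 0.09308204155964676 expect .094
tray front right corner [0.5011351  0.22413357]
corner in tray axes 0.0738072589600807 -0.05584173372343566 expect .075 -.055 -13.476009154429793
```

Request:
arm_command(
  series=[0,0,-0.003,0,0,0.3,0,0,0,-0.003,0,0,0.6,0,0,0,-0.003,0,0,0.8,0,0,0,-0.003,0,0,0.8,0,0,0,-0.003,0,0,0.82,0,0,0,-0.003,0,0,0.84,0,0,0,-0.003,0,0,0.85,0,0,0,-0.003,0,0,0.85,0],
)

```text
t: 8.75
eef_pos: [0.4425, 0.2968, 0.0668]
ee_rot: [-3.141, 0.0, -1.801]
force: [-0.1, -0.5, -4.3]
width: 0.012
gripper_force: 35.0
```

Request:
arm_command(
  series=[0,0,0,0,0,0.015,0,0,0,0,0,0,0.03,0,0,0,0,0,0,0.03,0,0,0,0,0,0,0.03,0],
)

```text
t: 9.25
eef_pos: [0.4424, 0.2967, 0.0635]
ee_rot: [3.142, -0.0, -1.801]
force: [-1.3, -0.3, -3.3]
width: 0.0116
gripper_force: 35.0
```

Request:
arm_command(
  series=[0,0,0,0,0,0.008,0,0,0,0,0,0,0.012,0,0,0,0,0,0,0.012,0],
)

```text
t: 9.62
eef_pos: [0.4425, 0.2968, 0.0635]
ee_rot: [-3.141, 0.0, -1.8]
force: [-5.4, -1.9, 9.9]
width: 0.0119
gripper_force: 35.0
```

Request:
arm_command(
  series=[0,0,0,0.01,-0.08,-0.005,0,0,0,0,0.01,-0.16,-0.005,0,0,0,0,0.01,-0.22,-0.005,0,0,0,0,0.01,-0.28,-0.005,0,0,0,0,0.01,-0.34,-0.005,0,0,0,0,0.01,-0.4,-0.005,0,0,0,0,0.01,-0.46,-0.005,0,0,0,0,0.01,-0.52,-0.005,0],
)

```text
t: 10.62
eef_pos: [0.4931, 0.2842, 0.0635]
ee_rot: [3.142, 0.001, -1.801]
force: [-6.9, 1.3, 7.2]
width: 0.0118
gripper_force: 35.0
```

Request:
arm_command(
  series=[0,0,0,0,-0.08,0,0,0,0,0,0,-0.16,0,0,0,0,0,0,-0.24,0,0,0,0,0,0,-0.32,0,0,0,0,0,0,-0.4,0,0,0,0,0,0,-0.48,0,0,0,0,0,0,-0.56,0,0,0,0,0,0,-0.64,0,0],
)

```text
t: 11.62
eef_pos: [0.5554, 0.2694, 0.0635]
ee_rot: [3.141, 0.0, -1.801]
force: [-6.7, 1.7, 7.7]
width: 0.0115
gripper_force: 35.0
```

Request:
arm_command(
  series=[0,0,0,0,-0.06,0,0,0,0,0,0,-0.12,0,0,0,0,0,0,-0.18,0,0,0,0,0,0,-0.23,0,0,0,0,0,0,-0.28,0,0,0,0,0,0,-0.32,0,0,0,0,0,0,-0.36,0,0,0,0,0,0,-0.37,0,0],
)

```text
t: 12.62
eef_pos: [0.5913, 0.261, 0.0635]
ee_rot: [3.141, 0.0, -1.801]
force: [-7.5, 1.3, 7.3]
width: 0.0117
gripper_force: 35.0
```

Request:
arm_command(
  series=[0,0,0,0,-0.01,0,0,0,0,0,0,-0.02,0,0,0,0,0,0,-0.03,0,0,0,0,0,0,-0.03,0,0],
)

```text
t: 13.12
eef_pos: [0.5941, 0.2603, 0.0635]
ee_rot: [3.141, 0.0, -1.801]
force: [-6.4, 0.3, 6.9]
width: 0.0121
gripper_force: 35.0
```

Not at the stop yet, so I'll nudge in small steps until the force rises.

Request:
arm_command(
  series=[0,0,0,0,-0.01,0,0,0,0,0,0,-0.02,0,0,0,0,0,0,-0.02,0,0],
)

```text
t: 13.5
eef_pos: [0.5956, 0.26, 0.0635]
ee_rot: [3.141, -0.0, -1.801]
force: [-9.6, 2.6, 9.0]
width: 0.0119
gripper_force: 35.0
```

Request:
arm_command(
  series=[0,0,0,0,-0.01,0,0,0,0,0,0,-0.02,0,0,0,0,0,0,-0.02,0,0],
)

```text
t: 13.88
eef_pos: [0.5958, 0.26, 0.0635]
ee_rot: [3.138, -0.0, -1.801]
force: [-17.2, 5.9, 12.9]
width: 0.0117
gripper_force: 35.0
```

Request:
arm_command(
  series=[0,0,0,0,0.02,-0.006,0,0,0,0,0,0.02,-0.006,0],
)

```text
t: 14.12
eef_pos: [0.5957, 0.26, 0.0636]
ee_rot: [3.141, 0.0, -1.801]
force: [-7.0, 2.9, 4.1]
width: 0.0114
gripper_force: 35.0
```

Request:
arm_command(
  series=[0,0,0,0,0,0,0.5,0,0,0,0,0,0,0.5,0,0,0,0,0,0,0.5,0,0,0,0,0,0,0.5,0,0,0,0,0,0,0.5,0,0,0,0,0,0,0.5],
)

```text
t: 14.88
eef_pos: [0.5961, 0.2597, 0.0635]
ee_rot: [-3.142, 0.0, -1.801]
force: [0.9, 0.3, -0.2]
width: 0.0437
gripper_force: 0.0
```

Request:
arm_command(
  series=[0,0,0,0,0,-0.2,0.5,0,0,0,0,0,-0.5,0.5,0,0,0,0,0,-1,0.5,0,0,0,0,0,-1,0.5],
)

```text
t: 15.38
eef_pos: [0.5983, 0.2611, 0.1683]
ee_rot: [-3.136, 0.006, -1.8]
force: [-0.9, 0.2, 0.1]
width: 0.044
gripper_force: 0.0
```

Request:
arm_command(
  series=[0,0,0,-0.6,0,-0.4,0.5,0,0,0,-1,0,-0.8,0.5,0,0,0,-1,0,-0.8,0.5,0,0,0,-1,0,-0.8,0.5],
)

```text
t: 15.88
eef_pos: [0.6183, 0.3573, 0.2424]
ee_rot: [3.141, -0.001, -1.8]
force: [0.8, -0.8, -1.2]
width: 0.0436
gripper_force: 0.0
```

```bash
python3 - <<'E'
from h import *
m=arm.camera_model("wrist"); b=arm.grab_frame("wrist"); cv2.imwrite("pics/w4.png",b)
import pickle; pickle.dump(m,open("w4.pkl","wb")); s=arm.get_state(); print(s["t"],s["eef_pos"],s["width"])
E
```

```text
15.925 [0.61810733 0.35645261 0.24194675] 0.0439466423834121
```

View pics/w4.png

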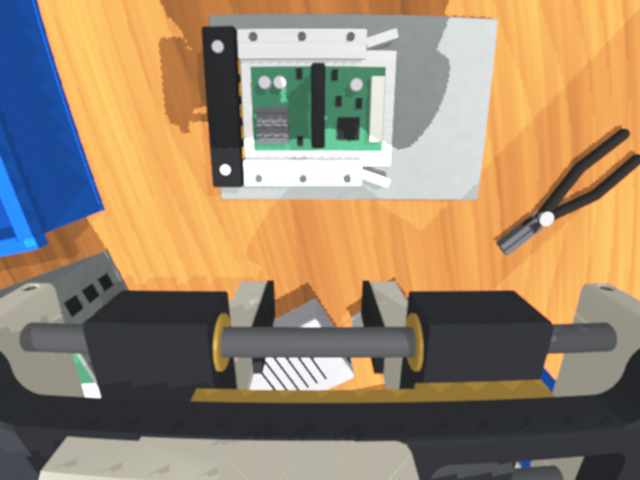

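The tray lies under both lips, with its far edge against the stop at (243,100). About 30 mm sticks out at (367–395, 100), and the gripper is clear.

```bash
python3 -c "
from station import arm
print(arm.job_done())"
```

```text
the job is handed in; nothing more can be done
None
```

The tray is under both guide lips, pushed home against the end stop and released, and the job was handed in at about 16 s; the hand-in returned no verdict.

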